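# Set the knife-edge support against the span stop

## Robot

A 6-joint arm with a two-finger parallel gripper is mounted at the origin on the work surface. World frame = base frame: x ahead of the robot, y to its left, z up, the work surface at z = 0. Lengths are in m, angles in rad, forces in N, time in s.
With the tool pointing down it reaches from about 0.4 to 0.825 m from the base axis. Payload 7 kg.
Tool frame: the origin (TCP) lies between the finger pads; the fingertips stand 25 mm ahead of it and the grasp point (between the pads) lies 6 mm ahead of it; x points along the fingers, z is the direction in which the jaws open and shut, and the axes are right-handed (so a half turn about x gives the same grasp; the last joint's range is limited). The gripper opens to 85 mm and grips with 20 to 120 N. Pads are 22 mm wide; open, the fingers measure 114 mm over their backs; the gripper's body (76 mm by 85 mm) begins 54 mm behind the grasp point. The pads swing forward as they close: fully open they stand 13 mm farther back than shut.
Start: joints at [-0.861, 0.359, 0.012, 0, -1.224, -0.288], TCP at [0.276, -0.616, 0.256] pointing down, gripper open.
Joint ranges: [-3.07, 3.07], [-1.43, 2.12], [-1.02, 1.25], [-3.03, 1.67], [-3.05, -0], [-3.03, 3.03]. Speed limits (rad/s): [2.39, 2.39, 3.01, 3.14, 3.14, 3.14].

## Interface

Orientations are given as a unit quaternion [x, y, z, w].
In Python, from workcell import bot gives the robot as it stands. The module is installed in compiled form; this text tells all that it offers.
- The arm moves only by the tool arm_command, never from a script. Its argument "motion" is a list that holds one entry, the list of rows, each a list of 7 numbers: the gripper command: -1 is fully open, 1 is shut, values between are in proportion, then the shift along the tool's x, y, z each as a share of 50 cm, from -1 to 1, then the turn, a rotation vector about the tool's x, y, z each as a share of 45 degrees, from -1 to 1. In form: [[[gripper, tx, ty, tz, wx, wy, wz], ...]]. A call has 1 to 20 rows; each row is the pose to reach, as a shift and turn from the pose commanded when the call began, along the tool's axes at that moment; what a row does not reach only later rows make up. A row lasts 1/8 s, in which the tool goes at most 62.5 mm and 10.7 degrees, less where a joint would pass 70% of its speed; a pose out of reach is approached as far as the arm can. A call with a number of a shift or a turn outside -1 to 1 is refused whole. A call with a gripper value outside its range is refused whole. The fingers move at their own pace and stop on an object; "newtons" is the grip in N (left out, the last holds). Time passes only in rows, so rows that repeat a pose let the fingers close. It gives the time, the measured TCP pose, the force and the opening at its end, in the units of the state.
- bot.read_state(): the state, without advancing time (a new reading comes with each control period).
- bot.read_camera(name): name is "scene" or "top" or "wrist"; returns the picture (480x640x3 uint8, red, green, blue); there is no depth.
- bot.camera_info(name): a dict with "K" (3x3 intrinsics, pixels), "distortion" ([k1, k2, p1, p2, k3] as OpenCV has them; the pictures are not rectified), "R" (3x3) and "t" (3): a world point X has camera coordinates R X + t. Camera axes: x right, y down, z forward; pixel columns grow to the right and rows downward; lengths in m; the calibration is good to about 2 mm. A picture is of the moment at which its call begins: read the wrist's pose just before it. camera_info takes no time and is no camera call; for the wrist camera it gives the pose at the moment of the call.
- bot.close_job(): hands the job in, once; it reports no verdict.
Trained networks look in the newest picture that a camera, given by its name, has taken for a name from the list of things; names that differ only in an ending like _2 or _b are one class to them, and where a whole thing is asked for, a point or a joint stands for the part that bears it (a point fixed in the world has none). Each returns a list of dicts, best first, with "confidence" (0 to 1); they miss things now and then, are a little off and sometimes report something else, mostly with a low value. They report only what shows in the picture. A call takes as long as a camera call. They do not tell look-alikes from the thing itself.
- bot.regions_of(thing, camera): "pixels" (480x640 bool, what is visible of it) and "extent" ([left, top, right, bottom] in pixels, round what is visible of it).
- bot.place_of(thing, camera): "uv" ([column, row] in pixels: a listed point, or the origin of a listed thing).
The state is a dict: "time": time; "joint_positions": joint angles; "joint_vel": joint speeds; "tau": joint torques, N m; "position": TCP position; "orientation": TCP orientation; "force": force on the tool from outside, world axes, zero at the start; "ft_torque": the same for the moment, N m; "width": finger opening in m.
Only numpy, scipy, OpenCV 4.12 (cv2) and the standard library are available. Lean on these libraries where they do the work, as an engineer would, in place of code of your own. Each camera call takes 0.05 s, during which the arm holds its last target.

## Task

Set up the beam-test bed with the knife-edge support (not the roller one): stand it in the bed's channel near the open end, then slide it gently along the channel until you feel it butt against the adjustable stop, and let go of it there, standing upright. The stop is only lightly clamped and must keep its setting, and the roller support must be left where it stands.

Things in the scene. Friction and masses are not known exactly. Their poses are not given: they have to be found in the camera images.
- knife_support: Knife-edge support, loose, upright, 0.3-0.55 kg, in the row between robot and bed. Aluminium foot 60 (x) by 40 (y) by 28 mm high; centred on it a 24 x 24 mm square stem, height 28 to 70 mm, to grip; on top a steel ridge along y, 24 mm long, peak at 82 mm. Same after half a turn. Origin: centre of the foot's underside; z up.
- roller_support: The other support, to be left alone: same foot and stem, but on top a lying steel roller 28 mm thick, 46 mm long (along y), peak at 96 mm. Loose, in the same row. Origin: centre of the foot's underside.
- bed: White steel bed, fixed, 340 (x) by 100 mm. Channel along x, 50 mm wide, centred on y = 0, floor 6 mm above the bench, between rails 12 mm thick, tops at 26 mm. Open at the -x end (x = -170 mm); +x leads to the stop and a 34 mm high end plate. Lies crosswise, x roughly to the robot's left, up to 12 degrees off. Origin: centre of underside; z up.
- stop_face (a point): Bottom centre of the stop's face towards the open end; axes as the bed's. Stop: steel block in the channel, 40 mm long (to +x), 46 wide, top 28 mm above the bench, black knob up to 36 mm. Set 30 to 90 mm from the bed's middle. Its clamp slips at about 15 N; 5 to 8 N leaves it in place. The support butts with its origin 30 mm before this face.
Mind the look-alikes: they are no part of the job. What is shaped like the knife_support but blue is not meant.

How it is judged:
By the outcome, as a careful person would: the job done as asked, in the order asked, and still so for the second after the job is handed in, with the robot touching nothing.
It also fails if it takes over 48 s, if anything falls off the work surface, if the arm or the gripper's body presses on something with over 40 N, if the wrist force passes 120 N, or if a joint passes its speed limit or range.

## Working session

There is one attempt and no reset: what is moved stays moved. The work goes in short steps, Python scripts to look and compute and a tool call to move; the robot and the scene stay as the last step left them, time stands still between calls to the robot, and variables do not carry over. Pictures are saved under pics/ and viewed, and the job is handed in when it is done.

Besides the shell and the picture viewer there is one more tool, called after "Request:" as name([rows], argument=value, ...), one row to a line, values as JSON. arm_command: Moves the arm, as the interface text tells. Its arguments: {"type":"object","properties":{"motion":{"type":"array"},"newtons":{"type":"number"}},"required":["motion"]}

```bash
mkdir -p pics
python3 - <<'E'
from workcell import bot
import cv2,numpy as np
s=bot.read_state();print({k:np.round(v,3).tolist() for k,v in s.items()})
for c in ["scene","top"]:
    im=bot.read_camera(c);cv2.imwrite(f"pics/{c}0.png",im[:,:,::-1])
    i=bot.camera_info(c);print(c,{k:np.round(v,4).tolist() for k,v in i.items()})
    for t in ["knife_support","roller_support","bed","stop_face"]:
        for d in bot.place_of(t,c):print(t,np.round(d["uv"],1),round(d["confidence"],2))
E
```

```text
{'time': 0.0, 'joint_positions': [-0.861, 0.359, 0.011, -0.0, -1.224, -0.288], 'joint_vel': [0.001, 0.001, 0.0, -0.001, -0.001, -0.001], 'tau': [-0.003, -58.332, 29.342, 6.937, -0.006, -0.0], 'position': [0.276, -0.615, 0.255], 'orientation': [-0.593, 0.384, 0.594, 0.385], 'force': [-0.065, -0.183, -0.076], 'ft_torque': [0.016, -0.014, 0.004], 'width': 0.086}
scene {'K': [[591.3119, 0.0, 318.3943], [0.0, 591.3119, 235.8368], [0.0, 0.0, 1.0]], 'distortion': [-0.1303, 0.0, 0.0, 0.0, 0.0], 'R': [[-0.3923, 0.9198, -0.0038], [0.6682, 0.2821, -0.6884], [-0.6322, -0.2726, -0.7253]], 't': [0.2283, -0.2831, 1.3654]}
knife_support [189.4 228.8] 0.6
knife_support [227.3 160.2] 0.58
knife_support [250.5 215.8] 0.57
knife_support [308.  312.7] 0.41
roller_support [464.8 281.9] 0.77
bed [303.9 312.1] 0.77
stop_face [347.3 318.3] 0.82
top {'K': [[490.3435, 0.0, 324.6874], [0.0, 490.3435, 234.627], [0.0, 0.0, 1.0]], 'distortion': [-0.0571, 0.0, 0.0, 0.0, 0.0], 'R': [[-0.0212, -0.9996, 0.0198], [-0.9976, 0.0198, -0.067], [0.0666, -0.0212, -0.9976]], 't': [-0.0453, 0.487, 0.8965]}
knife_support [399.2 248.4] 0.88
knife_support [464.6 313.6] 0.82
knife_support [444.5 211.8] 0.81
roller_support [183.8 257. ] 0.63
bed [300.4 167.4] 0.77
stop_face [263.2 168.6] 0.95
```

View pics/scene0.png

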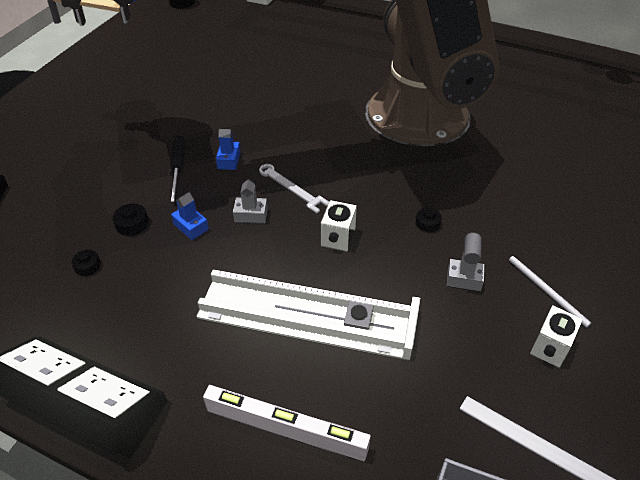

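View pics/top0.png

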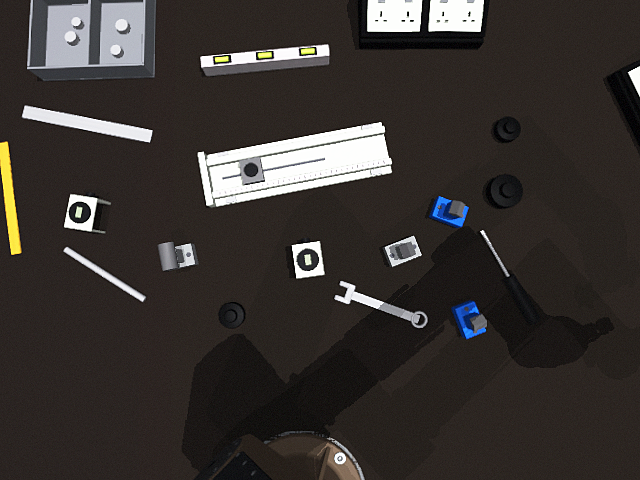

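Candidates for the knife support: silver one (top 402,250 / scene 250,210); blue ones (top 449,211 and 470,319), which are look-alikes; roller one (top 178,256). I choose the silver one and fit poses by silhouettes, with a close crop to check the choice.

```bash
cat > h.py <<'E'
import numpy as np,cv2
from scipy.optimize import minimize
from workcell import bot
def proj(P,i):
    P=np.asarray(P,float).reshape(-1,3);r,_=cv2.Rodrigues(np.array(i["R"]))
    return cv2.projectPoints(P,r,np.array(i["t"],float),np.array(i["K"]),np.array(i["distortion"]))[0].reshape(-1,2)
def box(x0,x1,y0,y1,z0,z1): return np.array([[x,y,z] for x in(x0,x1) for y in(y0,y1) for z in(z0,z1)])
KN=[box(-.03,.03,-.02,.02,0,.028),box(-.012,.012,-.012,.012,.028,.07),np.array([[-.012,-.012,.07],[.012,-.012,.07],[-.012,.012,.07],[.012,.012,.07],[0,-.012,.082],[0,.012,.082]])]
BED=[box(-.17,.17,-.05,.05,0,.006),box(-.17,.17,.025,.037,0,.026),box(-.17,.17,-.037,-.025,0,.026),box(.158,.17,-.05,.05,0,.034)]
def tf(P,p):
    c,s=np.cos(p[2]),np.sin(p[2]);R=np.array([[c,-s,0],[s,c,0],[0,0,1]]);return P@R.T+[p[0],p[1],p[3] if len(p)>3 else 0]
def sil(parts,p,i,S=4):
    m=np.zeros((480*S,640*S),np.uint8)
    for q in parts:
        h=cv2.convexHull((proj(tf(q,p),i)*S+S/2).astype(np.int32));cv2.fillConvexPoly(m,h,1)
    return m
def fit(parts,masks,infos,p0,S=4):
    M=[cv2.resize(m.astype(np.uint8),None,fx=S,fy=S,interpolation=cv2.INTER_NEAREST) for m in masks]
    def f(p):
        r=0
        for m,i in zip(M,infos):
            s=sil(parts,p,i,S);r+=1-(s&m).sum()/max(1,(s|m).sum())
        return r
    b=None
    for dy in(0,.15,-.15):
        x0=np.array(p0,float)+[0,0,dy];sx=np.vstack([x0]+[x0+d for d in np.diag([.01,.01,.15])])
        r=minimize(f,x0,method="Nelder-Mead",options=dict(initial_simplex=sx,xatol=1e-4,fatol=1e-4))
        if b is None or r.fun<b.fun:b=r
    return b.x,b.fun
def ray(uv,i,z):
    n=cv2.undistortPoints(np.array([[uv]],float),np.array(i["K"]),np.array(i["distortion"]))[0,0]
    R=np.array(i["R"]);C=-R.T@np.array(i["t"]);d=R.T@np.array([n[0],n[1],1]);return C+d*(z-C[2])/d[2]
def draw(im,parts,p,i,col=(255,0,0)):
    for q in parts:
        h=cv2.convexHull(proj(tf(q,p),i).astype(np.float32));cv2.polylines(im,[h.round().astype(np.int32)],True,col,1)
E
python3 - <<'E'
from h import *
C={c:bot.camera_info(c) for c in("scene","top")}
im={c:bot.read_camera(c) for c in C}
near={"knife_support":{"scene":(250,210),"top":(402,250)},"bed":{"scene":(305,312),"top":(298,165)},"roller_support":{"scene":(466,265),"top":(178,256)}}
for t,parts,th in(("knife_support",KN,1.7),("bed",BED,1.7)):
    ms=[];cs=[]
    for c in C:
        L=bot.regions_of(t,c)
        L=sorted(L,key=lambda d:np.hypot((d["extent"][0]+d["extent"][2])/2-near[t][c][0],(d["extent"][1]+d["extent"][3])/2-near[t][c][1]))
        d=L[0];print(t,c,np.round(d["extent"],0),round(d["confidence"],2),d["pixels"].sum());ms.append(d["pixels"]);cs.append(C[c])
    for nm,mm,cc in(("both",ms,cs),("scene",ms[:1],cs[:1]),("top",ms[1:],cs[1:])):
        p0=ray(near[t]["top"],C["top"],.01);p0[2]=th
        p,f=fit(parts,mm,cc,p0);print(nm,np.round(p,4),round(f,3))
        if nm=="both":
            for c in C: draw(im[c],parts,p,C[c])
for t,z in(("bed",0),("stop_face",.006),("knife_support",0),("roller_support",0)):
    for c in C:
        for d in bot.place_of(t,c): print(t,c,np.round(ray(d["uv"],C[c],z),4))
a=im["top"][190:270,350:490];b=im["scene"][170:240,195:335]
o=np.vstack([cv2.resize(a,None,fx=4,fy=4),cv2.resize(b,(560,280))]);
cv2.imwrite("pics/crop1.png",o[:600,:,::-1])
o=np.vstack([cv2.resize(im["top"][110:215,190:400],(640,320)),cv2.resize(im["scene"][260:365,190:430],(640,280))]);cv2.imwrite("pics/crop2.png",o[:,:,::-1])
print(bot.read_state()["time"])
E
```

```text
knife_support scene [235. 182. 268. 225.] 0.69 1050
knife_support top [381. 232. 421. 267.] 0.76 776
both [ 0.4518 -0.1977  1.9414] 0.182
scene [ 0.447  -0.1995  1.918 ] 0.04
top [ 0.4528 -0.1981  1.9334] 0.04
bed scene [199. 269. 418. 359.] 0.81 11389
bed top [201. 126. 392. 206.] 0.9 9617
both [ 6.2110e-01 -5.0000e-04  1.7498e+00] 0.123
scene [6.1880e-01 8.0000e-04 1.7423e+00] 0.041
top [ 6.2310e-01 -1.0000e-03  1.7428e+00] 0.043
bed scene [ 0.6205 -0.0096 -0.    ]
bed top [ 0.6205 -0.0078  0.    ]
bed top [0.6127 0.0594 0.    ]
stop_face scene [0.6122 0.0582 0.006 ]
stop_face top [0.613  0.0595 0.006 ]
knife_support scene [ 0.5248 -0.2895  0.    ]
knife_support scene [ 0.4442 -0.203  -0.    ]
knife_support scene [ 0.3235 -0.3125  0.    ]
knife_support top [ 0.5202 -0.2876  0.    ]
knife_support top [ 0.3207 -0.3204  0.    ]
roller_support scene [ 0.4512  0.2207 -0.    ]
roller_support top [0.4519 0.2126 0.    ]
1.2
```

```bash
ls pics
```

```text
crop1.png
crop2.png
scene0.png
top0.png
```

View pics/crop1.png

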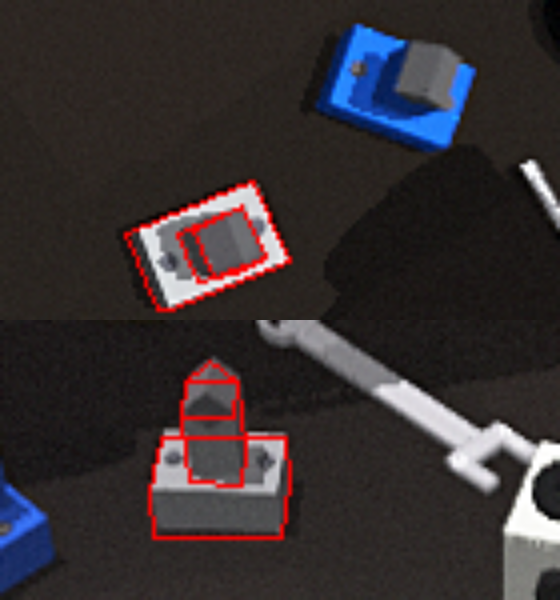

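View pics/crop2.png

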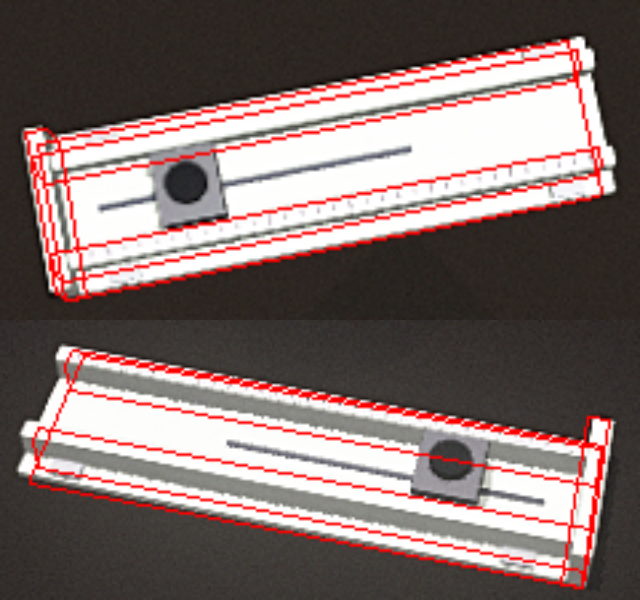

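The silver one is clearly the plain aluminium knife-edge part (blue ones excluded). The bed overlay falls short at both ends, so I check that with enlarged views.

Run:
```python
from h import *
c="top";i=bot.camera_info(c);im=bot.read_camera(c)
L=bot.regions_of("bed",c);m=L[0]["pixels"]
o=im.copy();draw(o,BED,[.6211,-.0005,1.7498],i)
a=cv2.resize(im[115:215,195:395],(800,400),interpolation=cv2.INTER_CUBIC)
cv2.imwrite("pics/bt1.png",a[:,:,::-1])
cn,_=cv2.findContours(m.astype(np.uint8),0,2);k=max(cn,key=cv2.contourArea)
print(cv2.boxPoints(cv2.minAreaRect(k)),cv2.minAreaRect(k))
print(proj(tf(np.array([[-.17,.05,.006],[-.17,-.05,.006],[.17,.05,.034],[.17,-.05,.034],[-.17,.05,0],[-.17,-.05,0],[-.17,.037,.026],[-.17,-.037,.026]]),[.6231,-.001,1.7428]),i).round(1))
```

```text
[[197.31696 153.31168]
 [383.2016  118.8886 ]
 [393.2215  172.99603]
 [207.33685 207.4191 ]] ((295.26922607421875, 163.1538543701172), (55.027381896972656, 189.0450897216797), 79.50852966308594)
[[387.1 172.6]
 [376.6 122.3]
 [207.9 204.3]
 [198.6 151.6]
 [386.6 173.2]
 [376.2 123.2]
 [387.2 163.8]
 [379.3 125.8]]
```

View pics/bt1.png

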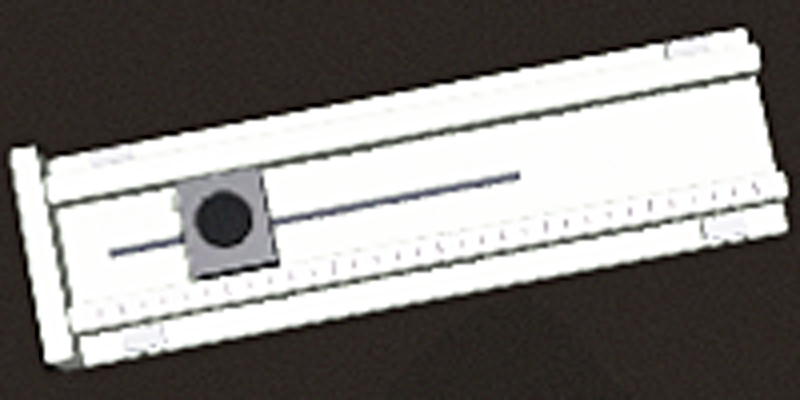

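Run:
```python
from h import *
import h
C={c:bot.camera_info(c) for c in("scene","top")}
im={c:bot.read_camera(c) for c in C}
ms=[];cs=[]
for c in C:
    d=bot.regions_of("bed",c)[0];ms.append(d["pixels"]);cs.append(C[c])
for t in(0,.012):
    B=BED[:3]+[box(.158+t,.17+t,-.05,.05,0,.034)]
    for nm,mm,cc in(("both",ms,cs),("scene",ms[:1],cs[:1]),("top",ms[1:],cs[1:])):
        p,f=fit(B,mm,cc,[.62,-.008,1.72]);print(t,nm,np.round(p,4),round(f,3))
        if t and nm!="both": draw(im[nm],B,p,C[nm])
o=np.vstack([cv2.resize(im["top"][110:215,190:400],(640,320)),cv2.resize(im["scene"][260:365,190:430],(640,280))]);cv2.imwrite("pics/crop3.png",o[:,:,::-1])
print(bot.read_state()["time"])
```

```text
0 both [6.2090e-01 6.0000e-04 1.7455e+00] 0.124
0 scene [ 6.1880e-01 -6.0000e-04  1.7446e+00] 0.044
0 top [ 6.2270e-01 -4.0000e-04  1.7454e+00] 0.04
0.012 both [ 0.6224 -0.0098  1.744 ] 0.09
0.012 scene [ 0.6203 -0.0101  1.7407] 0.03
0.012 top [ 0.6242 -0.0094  1.7436] 0.017
1.5
```

View pics/crop3.png

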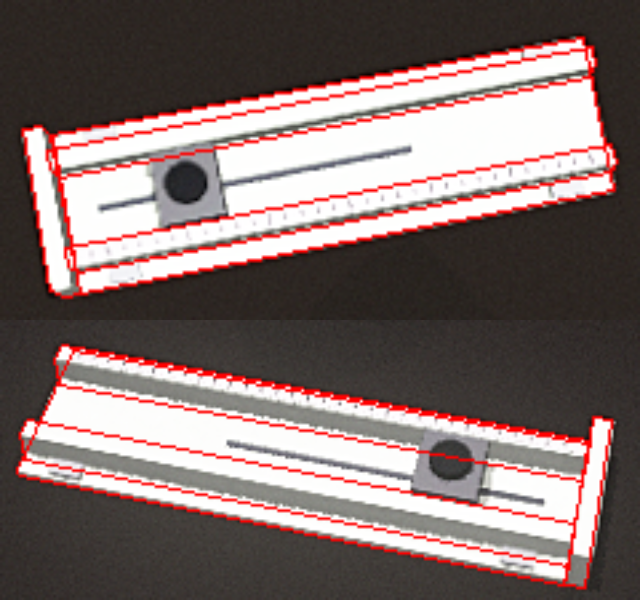

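Bed pose now matches in both views: (0.622, -0.010, 1.743 rad). The end plate sits outside the 340 mm. Next step: compute the move to hover above the support.

```bash
cat >> h.py <<'E'
from scipy.spatial.transform import Rotation as Ro
def plan(pos,jaw,s=None):
    s=s or bot.read_state();R=Ro.from_quat(s["orientation"]).as_matrix();best=None
    for j in(jaw,jaw+np.pi):
        z=np.array([np.cos(j),np.sin(j),0]);x=np.array([0,0,-1.]);Rt=np.column_stack([x,np.cross(z,x),z])
        w=Ro.from_matrix(R.T@Rt).as_rotvec()
        if best is None or np.linalg.norm(w)<np.linalg.norm(best):best=w
    d=R.T@(np.array(pos)-s["position"])
    print("t",round(s["time"],2),"pos",np.round(s["position"],4),"shift share",np.round(d/.5,4),"turn share",np.round(best/np.radians(45),3),"deg",np.round(np.degrees(best),1),"q6",np.round(s["joint_positions"][5],2),"F",np.round(s["force"],1),"w",round(float(s["width"]),4))
E
python3 -c "
from h import *
plan([.45,-.199,.20],1.926+np.pi/2)
print(Ro.from_quat(bot.read_state()['orientation']).as_matrix().round(3))"
```

```text
t 1.5 pos [ 0.2763 -0.6158  0.2563] shift share [ 0.1126 -0.6582  0.6183] turn share [-1.915 -0.     0.   ] deg [-86.2  -0.    0. ] q6 -0.29 F [-0.6 -0.5  0.7] w 0.0855
[[ 0.    -0.912 -0.409]
 [ 0.    -0.409  0.912]
 [-1.    -0.     0.   ]]
```

Request:
arm_command([
  [[-1, 0.1, -0.658, 0.618, -0.96, 0, 0], [-1, 0.1, -0.658, 0.618, -0.96, 0, 0], [-1, 0.1, -0.658, 0.618, -0.96, 0, 0], [-1, 0.1, -0.658, 0.618, -0.96, 0, 0], [-1, 0.1, -0.658, 0.618, -0.96, 0, 0], [-1, 0.1, -0.658, 0.618, -0.96, 0, 0], [-1, 0.1, -0.658, 0.618, -0.96, 0, 0], [-1, 0.1, -0.658, 0.618, -0.96, 0, 0], [-1, 0.1, -0.658, 0.618, -0.96, 0, 0]],
], newtons=40)

```text
time: 2.62
position: [0.4504, -0.1984, 0.2064]
orientation: [0.694, -0.138, -0.693, -0.138]
force: [-0.3, -0.1, 1.0]
width: 0.0853
```

```bash
python3 -c "
from h import *
plan([.45,-.199,.20],1.926+np.pi/2)"
```

```text
t 2.62 pos [ 0.4504 -0.1984  0.2064] shift share [0.0128 0.0015 0.0003] turn share [-0.952 -0.    -0.   ] deg [-42.8  -0.   -0. ] q6 -0.38 F [-0.3 -0.1  1. ] w 0.0853
```

Request:
arm_command([
  [[-1, 0.012, 0.001, 0, -0.95, 0, 0], [-1, 0.012, 0.001, 0, -0.95, 0, 0], [-1, 0.012, 0.001, 0, -0.95, 0, 0], [-1, 0.012, 0.001, 0, -0.95, 0, 0], [-1, 0.012, 0.001, 0, -0.95, 0, 0], [-1, 0.012, 0.001, 0, -0.95, 0, 0]],
])

```text
time: 3.38
position: [0.4495, -0.2005, 0.2004]
orientation: [0.697, 0.122, -0.697, 0.122]
force: [-0.4, 0.3, -0.1]
width: 0.0854
```

Run:
```python
from h import *
i=bot.camera_info("wrist");im=bot.read_camera("wrist")
L=bot.regions_of("knife_support","wrist")
o=im.copy()
for d in L:
    print(np.round(d["extent"]),round(d["confidence"],2),d["pixels"].sum())
    p,f=fit(KN,[d["pixels"]],[i],[.45,-.199,1.926],S=2);print(np.round(p,4),round(f,3))
    if f<.3:draw(o,KN,p,i)
cv2.imwrite("pics/w1.png",o[:,:,::-1])
plan([.45,-.199,.20],1.926+np.pi/2)
```

```text
[199.   3. 306. 112.] 0.81 7254
[ 0.45  -0.199  1.926] 1.0
[281. 179. 343. 267.] 0.72 5046
[ 0.4522 -0.1983  1.9306] 0.044
[494.  89. 622. 154.] 0.59 7110
[ 0.45  -0.199  1.926] 1.0
t 3.48 pos [ 0.4496 -0.2001  0.2003] shift share [ 0.0007 -0.0018 -0.0014] turn share [-0.009 -0.    -0.   ] deg [-0.4 -0.  -0. ] q6 0.37 F [-0.5  0.6  0.7] w 0.0849
```

View pics/w1.png

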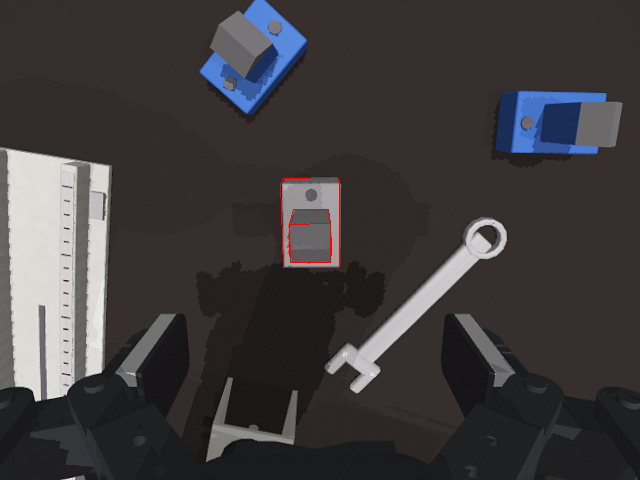

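The wrist view shows the silver support at (311,222) with the fit lying right on it. The blue look-alikes are off at (254,55) and (555,122), and nothing stands in the fingers' way.

```bash
python3 -c "
from h import *
plan([.4516,-.1985,.059],1.9306+np.pi/2)"
```

```text
t 3.48 pos [ 0.4496 -0.2001  0.2003] shift share [ 0.2827 -0.0017 -0.0048] turn share [-0.015 -0.    -0.   ] deg [-0.7 -0.  -0. ] q6 0.37 F [-0.5  0.6  0.7] w 0.0849
```

Request:
arm_command([
  [[-1, 0.1, -0.002, -0.005, -0.015, 0, 0], [-1, 0.2, -0.002, -0.005, -0.015, 0, 0], [-1, 0.25, -0.002, -0.005, -0.015, 0, 0], [-1, 0.275, -0.002, -0.005, -0.015, 0, 0], [-1, 0.282, -0.002, -0.005, -0.015, 0, 0], [-1, 0.282, -0.002, -0.005, -0.015, 0, 0]],
])

```text
time: 4.22
position: [0.4524, -0.1979, 0.06]
orientation: [0.696, 0.127, -0.695, 0.128]
force: [0.2, 0.2, 1.0]
width: 0.0853
```

Run:
```python
from h import *
plan([.4516,-.1985,.059],1.9306+np.pi/2)
im=bot.read_camera("wrist");cv2.imwrite("pics/w2.png",im[:,:,::-1])
```

```text
t 4.22 pos [ 0.4524 -0.1979  0.06  ] shift share [0.002  0.0005 0.0019] turn share [ 0.004 -0.001 -0.001] deg [ 0.2 -0.1 -0. ] q6 0.38 F [0.2 0.2 1. ] w 0.0853
```

View pics/w2.png

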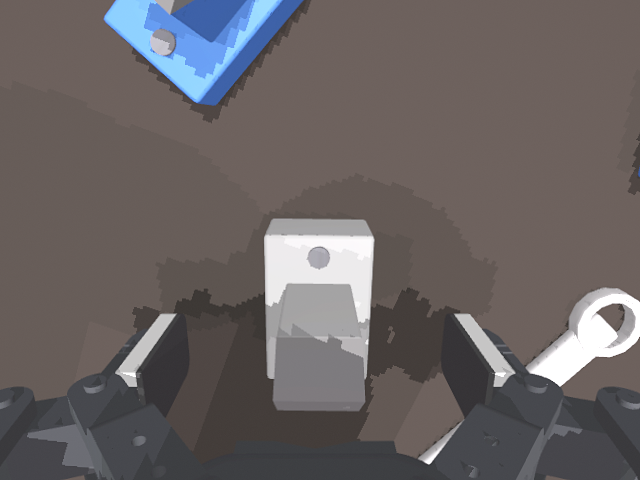

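The stem is centred between the open pads (317,345), and the wrench lies on the bench below and beyond the right finger. Closing at 40 N.

Request:
arm_command([
  [[1, 0.001, 0, 0, 0, 0, 0], [1, 0.001, 0, 0, 0, 0, 0], [1, 0.001, 0, 0, 0, 0, 0], [1, 0.001, 0, 0, 0, 0, 0], [1, 0.001, 0, 0, 0, 0, 0], [1, 0.001, 0, 0, 0, 0, 0]],
], newtons=40)

```text
time: 5.03
position: [0.4518, -0.1979, 0.059]
orientation: [0.695, 0.128, -0.695, 0.128]
force: [-2.0, -1.0, 5.5]
width: 0.0237
```

Run:
```python
from h import *
plan([.4516,-.1985,.12],1.9306+np.pi/2)
```

```text
t 5.03 pos [ 0.4518 -0.1979  0.059 ] shift share [-0.1219  0.001   0.0007] turn share [ 0.004  0.    -0.   ] deg [ 0.2  0.  -0. ] q6 0.38 F [-2.  -1.   5.5] w 0.0237
```

Request:
arm_command([
  [[1, -0.01, 0, 0, 0, 0, 0], [1, -0.04, 0, 0, 0, 0, 0], [1, -0.1, 0, 0, 0, 0, 0], [1, -0.14, 0, 0, 0, 0, 0], [1, -0.14, 0, 0, 0, 0, 0]],
])

```text
time: 5.65
position: [0.4524, -0.1978, 0.1297]
orientation: [0.696, 0.127, -0.695, 0.128]
force: [0.6, 0.5, -5.7]
width: 0.0236
```

Run:
```python
from h import *
im=bot.read_camera("wrist");cv2.imwrite("pics/w3.png",im[:,:,::-1])
im=bot.read_camera("scene");cv2.imwrite("pics/s3.png",cv2.resize(im[130:300,180:420],(800,566))[:,:,::-1])
b=[.6223,-.0097,1.7425];T=tf(np.array([[-.128,0,.129]]),b)[0];print(T)
plan(T,1.7425+np.pi/2)
```

```text
[ 0.64417024 -0.13581777  0.129     ]
t 5.75 pos [ 0.4511 -0.1977  0.1279] shift share [-0.0025  0.0213 -0.4049] turn share [0.243 0.001 0.001] deg [10.9  0.   0. ] q6 0.38 F [-0.6  0.4 -5.1] w 0.0235
```

View pics/s3.png

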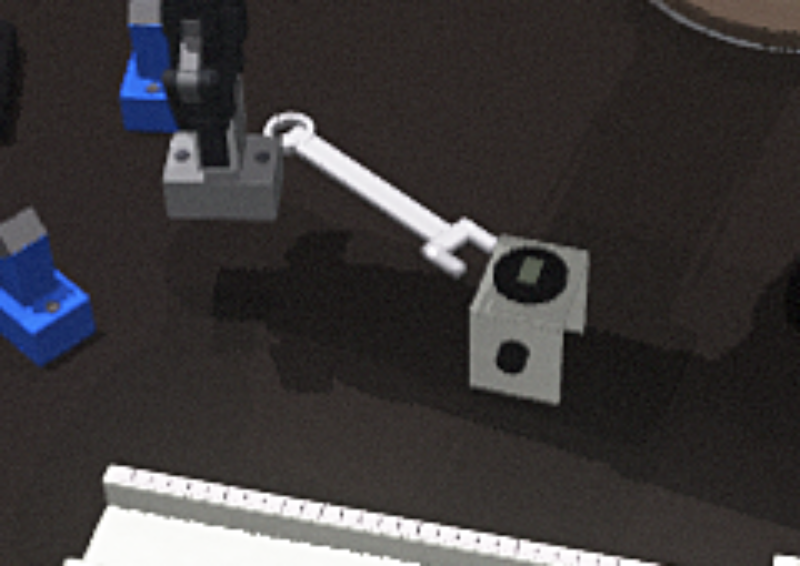

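View pics/w3.png

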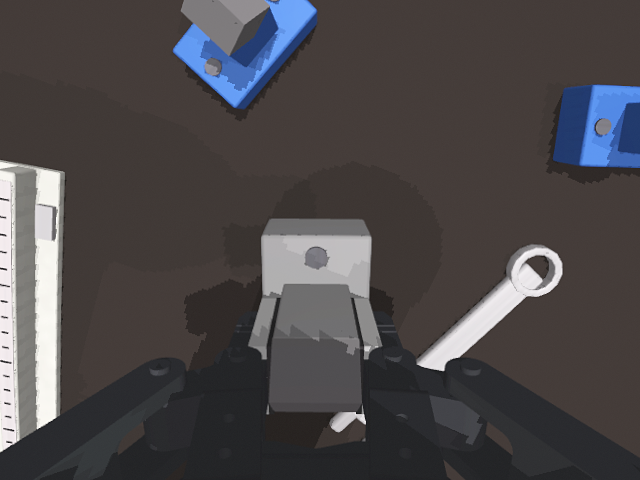

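The support is held straight and upright (wrist 316,330), with about 5.5 N of weight. Carrying it over the open end.

Request:
arm_command([
  [[1, -0.005, 0.007, -0.06, 0.08, 0, 0], [1, -0.005, 0.014, -0.16, 0.16, 0, 0], [1, -0.005, 0.021, -0.26, 0.24, 0, 0], [1, -0.005, 0.021, -0.35, 0.24, 0, 0], [1, -0.005, 0.021, -0.405, 0.24, 0, 0], [1, -0.005, 0.021, -0.405, 0.24, 0, 0], [1, -0.005, 0.021, -0.405, 0.24, 0, 0]],
])

```text
time: 6.62
position: [0.6435, -0.1358, 0.1292]
orientation: [-0.703, -0.062, 0.706, -0.061]
force: [-1.0, -0.4, -4.0]
width: 0.0235
```

Run:
```python
from h import *
b=[.6223,-.0097,1.7425];T=tf(np.array([[-.128,0,.129]]),b)[0]
plan(T,1.7425+np.pi/2)
C={c:bot.camera_info(c) for c in("wrist","scene","top")}
im=bot.read_camera("wrist")
B=BED[:3]+[box(.17,.182,-.05,.05,0,.034)];o=im.copy();draw(o,B,b,C["wrist"])
st=bot.read_state();R=Ro.from_quat(st["orientation"]).as_matrix();kp=[*st["position"][:2],np.arctan2(R[1,1],R[0,1]),st["position"][2]-.059]
draw(o,KN,kp,C["wrist"],(0,255,0))
cv2.imwrite("pics/w4.png",o[:,:,::-1])
for c in("scene","top"):
    im=bot.read_camera(c);o=im.copy();draw(o,B,b,C[c]);draw(o,KN,kp,C[c],(0,255,0));cv2.imwrite(f"pics/{c}4.png",(o[230:390,150:430] if c=="scene" else o[90:250,190:470]).repeat(2,0).repeat(2,1)[:,:,::-1])
```

```text
t 6.62 pos [ 0.6435 -0.1358  0.1292] shift share [ 0.0005  0.0003 -0.0014] turn share [0.003 0.005 0.001] deg [0.1 0.2 0. ] q6 0.09 F [-1.  -0.4 -4. ] w 0.0235
```

View pics/w4.png

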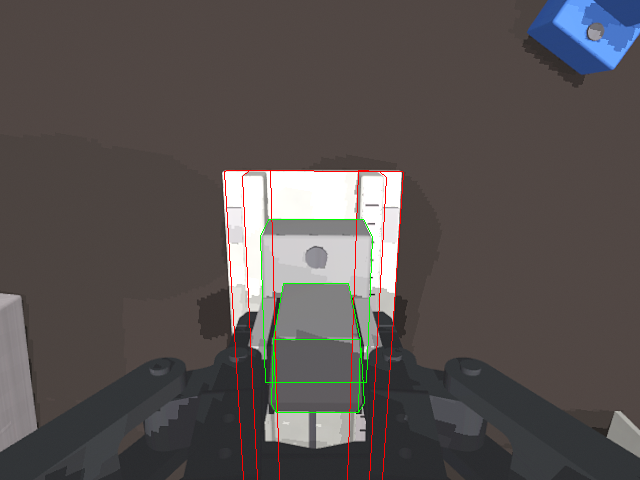

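View pics/scene4.png

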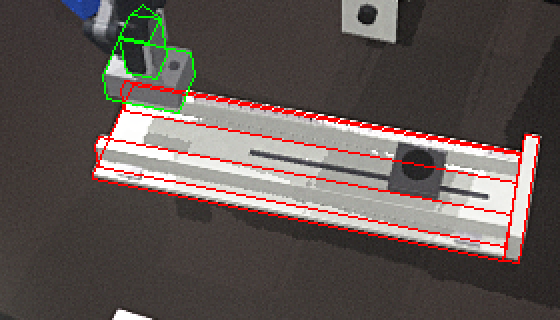

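View pics/top4.png

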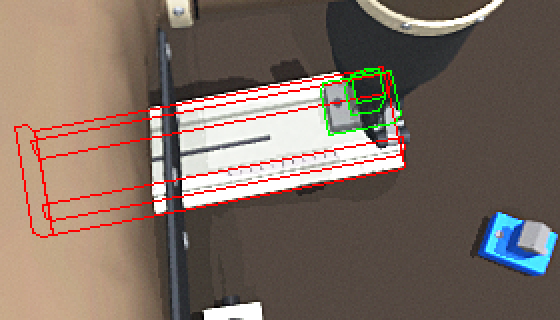

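Wrist overlay: the bed's outer edges (224 and 402) and rails match, and the foot (262–372) is centred over the channel. Lowering.

Request:
arm_command([
  [[1, 0.03, 0, -0.001, 0, 0, 0], [1, 0.07, 0, -0.001, 0, 0, 0], [1, 0.1, 0, -0.001, 0, 0, 0], [1, 0.115, 0, -0.001, 0, 0, 0], [1, 0.118, 0, -0.001, 0, 0, 0], [1, 0.118, 0, -0.001, 0, 0, 0]],
])

```text
time: 7.52
position: [0.6457, -0.1357, 0.0727]
orientation: [0.705, 0.062, -0.704, 0.062]
force: [0.4, -0.1, -4.0]
width: 0.0238
```

Run:
```python
from h import *
b=[.6223,-.0097,1.7425];T=tf(np.array([[-.128,0,.065]]),b)[0]
plan(T,1.7425+np.pi/2)
im=bot.read_camera("scene");cv2.imwrite("pics/s5.png",cv2.resize(im[230:370,170:410],(800,466),interpolation=cv2.INTER_CUBIC)[:,:,::-1])
im=bot.read_camera("wrist");cv2.imwrite("pics/w5.png",im[:,:,::-1])
```

```text
t 7.53 pos [ 0.6457 -0.1357  0.0727] shift share [ 0.0154 -0.0004  0.0031] turn share [ 0.004 -0.001 -0.   ] deg [ 0.2 -0.  -0. ] q6 0.09 F [ 0.4 -0.1 -4. ] w 0.0238
```

View pics/s5.png

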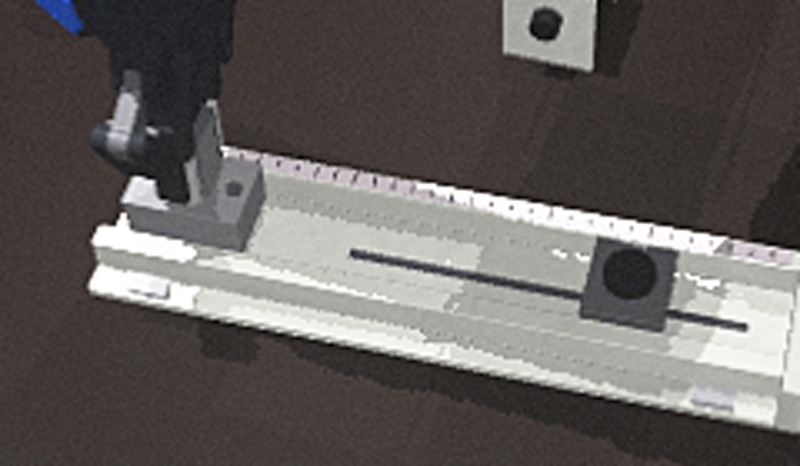

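View pics/w5.png

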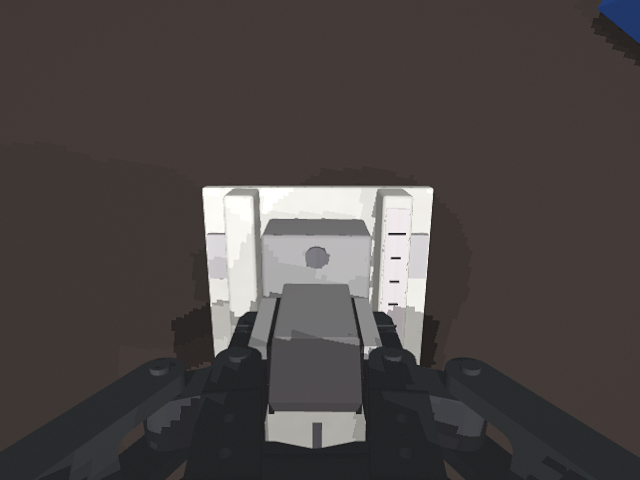

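The foot (262–371) sits centred between the rails' inner edges (259 and 376). I lower it the last few mm until I feel the floor.

Request:
arm_command([
  [[1, 0.005, 0, 0.001, 0, 0, 0], [1, 0.009, 0, 0.001, 0, 0, 0], [1, 0.011, 0, 0.001, 0, 0, 0], [1, 0.011, 0, 0.001, 0, 0, 0]],
])

```text
time: 8.12
position: [0.6447, -0.1358, 0.0667]
orientation: [-0.704, -0.062, 0.705, -0.062]
force: [-1.0, -0.3, -4.1]
width: 0.0236
```

Run:
```python
from h import *
b=[.6223,-.0097,1.7425];T=tf(np.array([[-.128,0,.065]]),b)[0]
plan(T,1.7425+np.pi/2)
```

```text
t 8.12 pos [ 0.6447 -0.1358  0.0667] shift share [ 0.0033 -0.0002  0.0011] turn share [0.003 0.    0.   ] deg [0.2 0.  0. ] q6 0.09 F [-1.  -0.3 -4.1] w 0.0236
```

Request:
arm_command([
  [[1, 0.002, 0, 0, 0, 0, 0], [1, 0.002, 0, 0, 0, 0, 0]],
])

```text
time: 8.38
position: [0.6448, -0.1358, 0.0657]
orientation: [-0.704, -0.062, 0.704, -0.062]
force: [-0.1, -0.4, -4.7]
width: 0.0238
```

Request:
arm_command([
  [[1, 0.002, 0, 0, 0, 0, 0], [1, 0.002, 0, 0, 0, 0, 0]],
])

```text
time: 8.62
position: [0.6449, -0.1359, 0.0652]
orientation: [0.705, 0.062, -0.704, 0.062]
force: [-2.1, 0.3, -0.8]
width: 0.0233
```

Floor felt: the wrist load went from -4.7 to -0.8 N at z = 0.065, the expected height. Working out the slide.

Run:
```python
from h import *
b=[.6223,-.0097,1.7425]
for x in(-.05,.02,.0395):
  T=tf(np.array([[x,0,.065]]),b)[0]; plan(T,1.7425+np.pi/2)
```

```text
t 8.62 pos [ 0.6449 -0.1359  0.0652] shift share [ 0.0003 -0.1563  0.0011] turn share [ 0.003 -0.    -0.   ] deg [ 0.2 -0.  -0. ] q6 0.09 F [-2.1  0.3 -0.8] w 0.0233
t 8.62 pos [ 0.6449 -0.1359  0.0652] shift share [ 0.0003 -0.2963  0.0007] turn share [ 0.003 -0.    -0.   ] deg [ 0.2 -0.  -0. ] q6 0.09 F [-2.1  0.3 -0.8] w 0.0233
t 8.62 pos [ 0.6449 -0.1359  0.0652] shift share [ 3.000e-04 -3.353e-01  6.000e-04] turn share [ 0.003 -0.    -0.   ] deg [ 0.2 -0.  -0. ] q6 0.09 F [-2.1  0.3 -0.8] w 0.0233
```

Request:
arm_command([
  [[1, 0.001, -0.006, 0.001, 0, 0, 0], [1, 0.001, -0.02, 0.001, 0, 0, 0], [1, 0.001, -0.035, 0.001, 0, 0, 0], [1, 0.001, -0.05, 0.001, 0, 0, 0], [1, 0.001, -0.065, 0.001, 0, 0, 0], [1, 0.001, -0.08, 0.001, 0, 0, 0], [1, 0.001, -0.095, 0.001, 0, 0, 0], [1, 0.001, -0.11, 0.001, 0, 0, 0], [1, 0.001, -0.125, 0.001, 0, 0, 0], [1, 0.001, -0.14, 0.001, 0, 0, 0], [1, 0.001, -0.155, 0.001, 0, 0, 0]],
])

```text
time: 10.0
position: [0.6315, -0.0594, 0.0652]
orientation: [0.705, 0.062, -0.704, 0.062]
force: [-1.3, -11.5, 13.6]
width: 0.0232
```

Run:
```python
from h import *
b=[.6223,-.0097,1.7425]
for x in(.02,.0395):
  T=tf(np.array([[x,0,.065]]),b)[0]; plan(T,1.7425+np.pi/2)
im=bot.read_camera("scene");cv2.imwrite("pics/s6.png",cv2.resize(im[230:370,170:410],(800,466),interpolation=cv2.INTER_CUBIC)[:,:,::-1])
```

```text
t 10.0 pos [ 0.6315 -0.0594  0.0652] shift share [ 0.0003 -0.1412  0.0007] turn share [ 0.004 -0.002 -0.001] deg [ 0.2 -0.1 -0.1] q6 -0.04 F [ -1.3 -11.5  13.6] w 0.0232
t 10.0 pos [ 0.6315 -0.0594  0.0652] shift share [ 0.0002 -0.1802  0.0006] turn share [ 0.004 -0.002 -0.001] deg [ 0.2 -0.1 -0.1] q6 -0.04 F [ -1.3 -11.5  13.6] w 0.0232
```

View pics/s6.png

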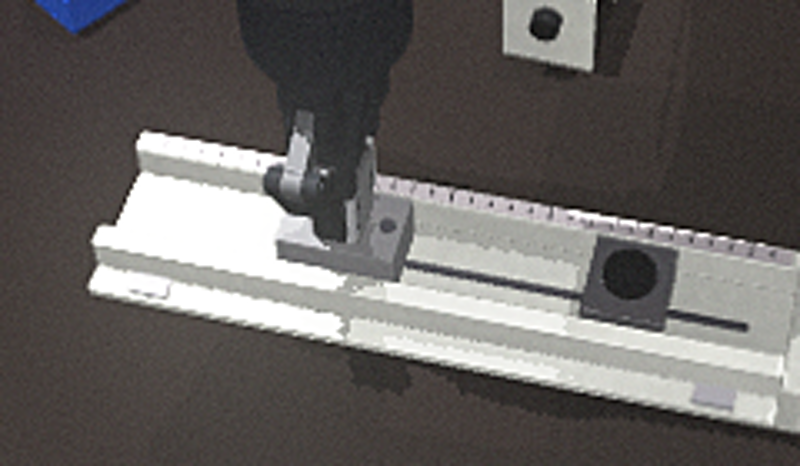

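The press on the floor is higher than wanted (13.6 N plus the weight). I ease up 0.5 mm before sliding further.

Request:
arm_command([
  [[1, -0.001, 0, 0, 0, 0, 0], [1, -0.001, 0, 0, 0, 0, 0]],
])

```text
time: 10.3
position: [0.6314, -0.0588, 0.0651]
orientation: [0.705, 0.062, -0.704, 0.061]
force: [1.6, 2.4, 3.9]
width: 0.0237
```

Request:
arm_command([
  [[1, -0.0003, -0.006, 0.0005, 0, 0, 0], [1, -0.0003, -0.02, 0.0005, 0, 0, 0], [1, -0.0003, -0.034, 0.0005, 0, 0, 0], [1, -0.0003, -0.048, 0.0005, 0, 0, 0], [1, -0.0003, -0.062, 0.0005, 0, 0, 0], [1, -0.0003, -0.076, 0.0005, 0, 0, 0], [1, -0.0003, -0.09, 0.0005, 0, 0, 0], [1, -0.0003, -0.104, 0.0005, 0, 0, 0], [1, -0.0003, -0.118, 0.0005, 0, 0, 0], [1, -0.0003, -0.13, 0.0005, 0, 0, 0], [1, -0.0003, -0.136, 0.0005, 0, 0, 0], [1, -0.0003, -0.14, 0.0005, 0, 0, 0], [1, -0.0003, -0.14, 0.0005, 0, 0, 0]],
])

```text
time: 11.92
position: [0.6182, 0.0088, 0.0651]
orientation: [-0.704, -0.061, 0.705, -0.062]
force: [1.0, -4.9, 5.3]
width: 0.0233
```

Run:
```python
from h import *
b=[.6223,-.0097,1.7425]
for x in(.02,.0395):
  T=tf(np.array([[x,0,.065]]),b)[0]; plan(T,1.7425+np.pi/2)
im=bot.read_camera("scene");i=bot.camera_info("scene")
cv2.imwrite("pics/s7.png",cv2.resize(im[270:350,260:400],(798,456),interpolation=cv2.INTER_CUBIC)[:,:,::-1])
```

```text
t 11.93 pos [0.6182 0.0088 0.0651] shift share [ 0.0003 -0.0021 -0.0018] turn share [ 0.003  0.001 -0.001] deg [ 0.2  0.  -0. ] q6 -0.16 F [ 1.  -4.9  5.3] w 0.0233
t 11.93 pos [0.6182 0.0088 0.0651] shift share [ 0.0003 -0.0411 -0.0019] turn share [ 0.003  0.001 -0.001] deg [ 0.2  0.  -0. ] q6 -0.16 F [ 1.  -4.9  5.3] w 0.0233
```

View pics/s7.png

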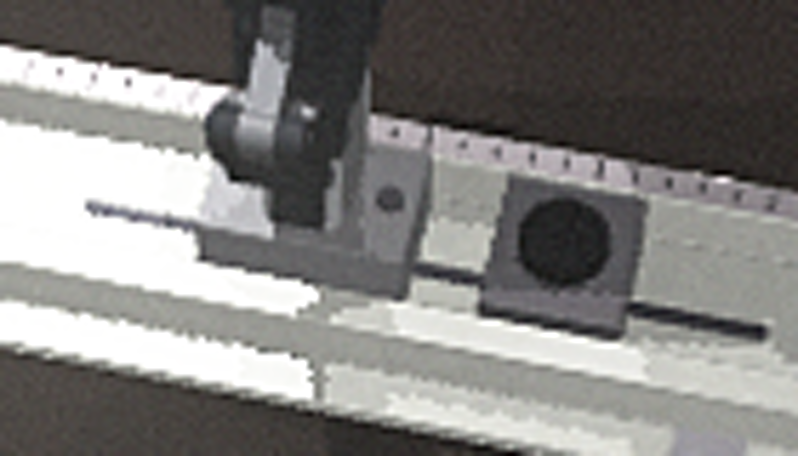

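The gap between foot (405,298) and stop (480,313) is about 75 px, roughly 21 mm (the 40 mm stop spans about 142 px), which agrees with the estimate. I cover about 15 mm, then go in fine steps.

Request:
arm_command([
  [[1, -0.0004, -0.004, 0, 0, 0, 0], [1, -0.0004, -0.01, 0, 0, 0, 0], [1, -0.0004, -0.016, 0, 0, 0, 0], [1, -0.0004, -0.022, 0, 0, 0, 0], [1, -0.0004, -0.026, 0, 0, 0, 0], [1, -0.0004, -0.029, 0, 0, 0, 0], [1, -0.0004, -0.03, 0, 0, 0, 0], [1, -0.0004, -0.03, 0, 0, 0, 0]],
])

```text
time: 12.98
position: [0.6156, 0.0238, 0.0651]
orientation: [-0.704, -0.061, 0.705, -0.062]
force: [0.7, -5.4, 5.0]
width: 0.0236
```

Run:
```python
from h import *
b=[.6223,-.0097,1.7425]
for x in(.0395,):
  T=tf(np.array([[x,0,.065]]),b)[0]; plan(T,1.7425+np.pi/2)
im=bot.read_camera("scene");i=bot.camera_info("scene")
cv2.imwrite("pics/s8.png",cv2.resize(im[270:350,260:400],(798,456),interpolation=cv2.INTER_CUBIC)[:,:,::-1])
```

```text
t 12.97 pos [0.6156 0.0238 0.0651] shift share [ 0.0003 -0.0108 -0.0018] turn share [ 0.003  0.001 -0.001] deg [ 0.2  0.  -0. ] q6 -0.18 F [ 0.7 -5.4  5. ] w 0.0236
```

View pics/s8.png

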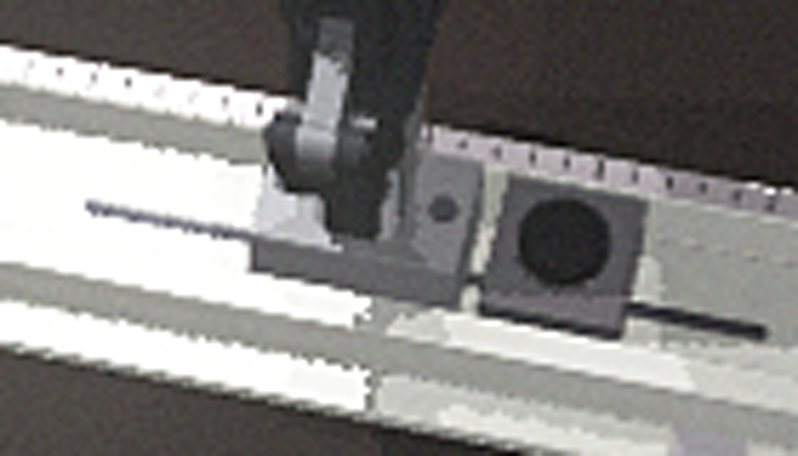

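Gap is now about 22 px, roughly 6 mm. I lighten the floor load a little and advance 2 mm.

Request:
arm_command([
  [[1, -0.0006, -0.002, 0, 0, 0, 0], [1, -0.0006, -0.004, 0, 0, 0, 0], [1, -0.0006, -0.0055, 0, 0, 0, 0], [1, -0.0006, -0.006, 0, 0, 0, 0]],
])

```text
time: 13.52
position: [0.615, 0.0271, 0.0652]
orientation: [-0.704, -0.062, 0.705, -0.062]
force: [0.9, -3.2, 0.4]
width: 0.023
```

Request:
arm_command([
  [[1, -0.0002, -0.001, 0, 0, 0, 0], [1, -0.0002, -0.002, 0, 0, 0, 0]],
])

```text
time: 13.78
position: [0.6149, 0.0282, 0.0652]
orientation: [-0.704, -0.062, 0.705, -0.061]
force: [0.3, -2.7, -1.2]
width: 0.0237
```

Request:
arm_command([
  [[1, 0, -0.0005, 0, 0, 0, 0], [1, 0, -0.001, 0, 0, 0, 0]],
])

```text
time: 14.02
position: [0.6148, 0.0287, 0.0652]
orientation: [-0.704, -0.062, 0.705, -0.061]
force: [0.3, -2.1, -3.2]
width: 0.0237
```

Request:
arm_command([
  [[1, 0, -0.0005, 0, 0, 0, 0]],
])

```text
time: 14.15
position: [0.6148, 0.0289, 0.0652]
orientation: [-0.704, -0.062, 0.705, -0.061]
force: [0.8, -0.3, -3.5]
width: 0.0236
```

Request:
arm_command([
  [[1, 0, -0.0005, 0, 0, 0, 0]],
])

```text
time: 14.28
position: [0.6147, 0.0292, 0.0652]
orientation: [-0.704, -0.062, 0.705, -0.061]
force: [0.3, -0.2, -5.2]
width: 0.0236
```

It's becoming nearly weightless on the floor, so I lower it by 0.15 mm to keep it sliding rather than carried.

Request:
arm_command([
  [[1, 0.0004, 0, 0, 0, 0, 0], [1, 0.0004, 0, 0, 0, 0, 0]],
])

```text
time: 14.52
position: [0.6149, 0.0291, 0.0652]
orientation: [-0.704, -0.062, 0.705, -0.062]
force: [0.1, -0.3, -4.1]
width: 0.0237
```

Request:
arm_command([
  [[1, 0.0001, -0.0005, 0, 0, 0, 0]],
])

```text
time: 14.65
position: [0.615, 0.0293, 0.0652]
orientation: [-0.704, -0.062, 0.704, -0.062]
force: [-0.5, -0.5, -4.5]
width: 0.0236
```

Request:
arm_command([
  [[1, 0.0001, -0.0005, 0, 0, 0, 0]],
])

```text
time: 14.78
position: [0.615, 0.0295, 0.0652]
orientation: [-0.704, -0.062, 0.704, -0.062]
force: [0.3, -0.3, -3.5]
width: 0.0237
```

Request:
arm_command([
  [[1, 0.0002, -0.0005, 0, 0, 0, 0]],
])

```text
time: 14.9
position: [0.615, 0.0297, 0.0652]
orientation: [0.704, 0.062, -0.704, 0.062]
force: [-0.7, -0.7, -3.3]
width: 0.0234
```

Request:
arm_command([
  [[1, 0.0002, -0.0005, 0, 0, 0, 0]],
])

```text
time: 15.02
position: [0.615, 0.0299, 0.0652]
orientation: [0.704, 0.062, -0.704, 0.062]
force: [-0.2, -1.9, -1.7]
width: 0.0239
```

Run:
```python
from h import *
im=bot.read_camera("scene")
cv2.imwrite("pics/s9.png",cv2.resize(im[270:350,260:400],(798,456),interpolation=cv2.INTER_CUBIC)[:,:,::-1])
```

```text
(no output)
```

View pics/s9.png

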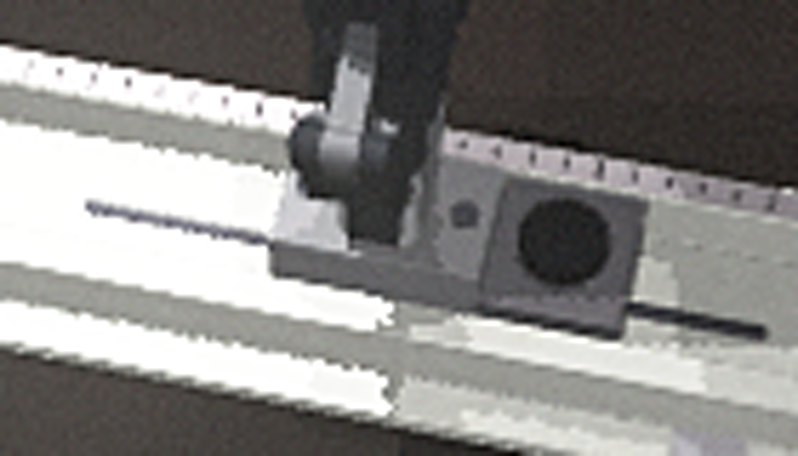

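The foot edge reaches the stop's edge (480,300) and the stop is unmoved (480–625). Continuing in fine steps until it is felt.

Request:
arm_command([
  [[1, 0, -0.0003, 0, 0, 0, 0]],
])

```text
time: 15.2
position: [0.6149, 0.0301, 0.0652]
orientation: [0.705, 0.062, -0.704, 0.062]
force: [0.2, -1.2, -2.0]
width: 0.0232
```

Request:
arm_command([
  [[1, 0, -0.0003, 0, 0, 0, 0]],
])

```text
time: 15.32
position: [0.6149, 0.0302, 0.0652]
orientation: [0.705, 0.062, -0.704, 0.062]
force: [-0.1, -0.7, -2.6]
width: 0.0232
```

Request:
arm_command([
  [[1, 0, -0.0003, 0, 0, 0, 0]],
])

```text
time: 15.45
position: [0.6149, 0.0304, 0.0652]
orientation: [0.705, 0.062, -0.704, 0.062]
force: [0.7, -2.1, -2.8]
width: 0.0233
```

Request:
arm_command([
  [[1, 0, -0.0003, 0, 0, 0, 0]],
])

```text
time: 15.58
position: [0.6149, 0.0304, 0.0652]
orientation: [0.705, 0.062, -0.704, 0.062]
force: [1.2, -3.6, -2.1]
width: 0.0234
```

Request:
arm_command([
  [[1, 0, -0.0003, 0, 0, 0, 0]],
])

```text
time: 15.7
position: [0.6149, 0.0305, 0.0652]
orientation: [0.704, 0.061, -0.704, 0.062]
force: [1.3, -4.8, -2.2]
width: 0.0239
```

Contact is building: the position stalls at y = 0.0305 while the force goes from -2 to -4.8 N. One last small nudge and a hold to confirm.

Request:
arm_command([
  [[1, 0, -0.0002, 0, 0, 0, 0], [1, 0, -0.0002, 0, 0, 0, 0]],
])

```text
time: 15.95
position: [0.6149, 0.0305, 0.0652]
orientation: [0.705, 0.061, -0.704, 0.062]
force: [1.0, -5.3, -0.7]
width: 0.0234
```

Run:
```python
from h import *
im=bot.read_camera("scene");s=bot.read_state();print(s["force"].round(1) if hasattr(s["force"],"round") else s["force"],s["position"])
cv2.imwrite("pics/s10.png",cv2.resize(im[270:350,260:400],(798,456),interpolation=cv2.INTER_CUBIC)[:,:,::-1])
a=cv2.imread("pics/s9.png");b=cv2.imread("pics/s10.png");print([cv2.absdiff(a,b)[180:330,500:640].mean()])
```

```text
[ 2.  -6.  -1.6] [0.6148883  0.03049182 0.06520973]
[np.float64(2.875)]
```

View pics/s10.png

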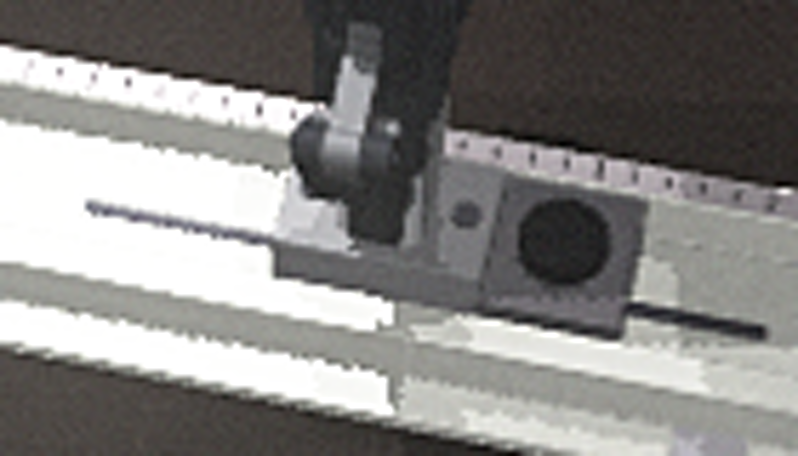

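Butted at about 6 N with the stop still at 480–625. Releasing.

Request:
arm_command([
  [[0.3, 0, 0, 0, 0, 0, 0], [0, 0, 0, 0, 0, 0, 0], [-0.5, 0, 0, 0, 0, 0, 0], [-1, 0, 0, 0, 0, 0, 0], [-1, 0, 0, 0, 0, 0, 0], [-1, 0, 0, 0, 0, 0, 0]],
])

```text
time: 16.75
position: [0.6147, 0.0309, 0.065]
orientation: [0.704, 0.062, -0.704, 0.062]
force: [0.3, -0.9, -0.1]
width: 0.0854
```

Run:
```python
from h import *
im=bot.read_camera("wrist");cv2.imwrite("pics/w11.png",im[:,:,::-1])
im=bot.read_camera("scene");cv2.imwrite("pics/s11.png",cv2.resize(im[270:350,260:400],(798,456),interpolation=cv2.INTER_CUBIC)[:,:,::-1])
```

```text
(no output)
```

View pics/w11.png

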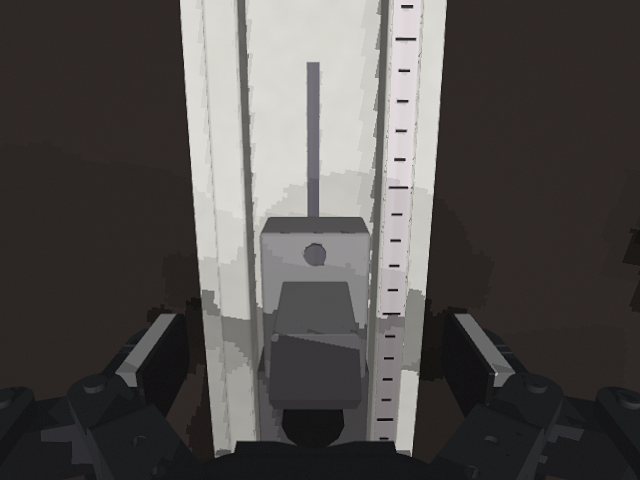

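View pics/s11.png

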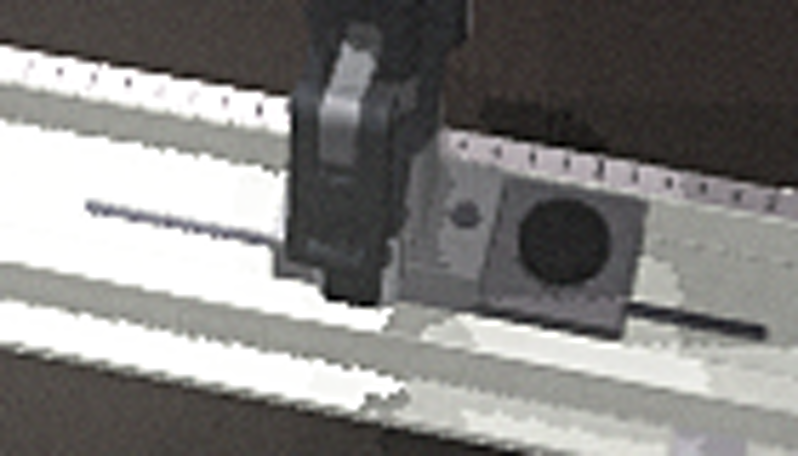

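The support (wrist 314,310) stands clear between the open pads and against the stop. Lifting away straight up.

Request:
arm_command([
  [[-1, -0.03, 0, 0, 0, 0, 0], [-1, -0.1, 0, 0, 0, 0, 0], [-1, -0.2, 0, 0, 0, 0, 0], [-1, -0.3, 0, 0, 0, 0, 0], [-1, -0.4, 0, 0, 0, 0, 0], [-1, -0.4, 0, 0, 0, 0, 0], [-1, -0.4, 0, 0, 0, 0, 0]],
])

```text
time: 17.73
position: [0.6144, 0.0308, 0.2658]
orientation: [0.705, 0.062, -0.704, 0.061]
force: [0.5, 1.4, -0.8]
width: 0.0852
```

Run:
```python
from h import *
print(bot.read_state()["time"],bot.read_state()["position"])
i=bot.camera_info("wrist");w=bot.read_camera("wrist");L=bot.regions_of("knife_support","wrist")
cv2.imwrite("pics/w12.png",w[:,:,::-1])
im=bot.read_camera("scene");cv2.imwrite("pics/s12.png",im[:,:,::-1]);cv2.imwrite("pics/s12c.png",cv2.resize(im[250:350,260:435],(798,456),interpolation=cv2.INTER_CUBIC)[:,:,::-1])
M=bot.regions_of("roller_support","scene")
for c in("scene",):
  for t in("stop_face","roller_support"):
    for d in bot.place_of(t,c): print(t,np.round(d["uv"],1),round(d["confidence"],2))
for d in L: print(np.round(d["extent"]),d["confidence"])
```

```text
17.725 [0.61438098 0.0308321  0.26578484]
stop_face [344.7 320.3] 0.93
roller_support [463.6 282.6] 0.55
[289. 167. 341. 240.] 0.91
```

View pics/w12.png

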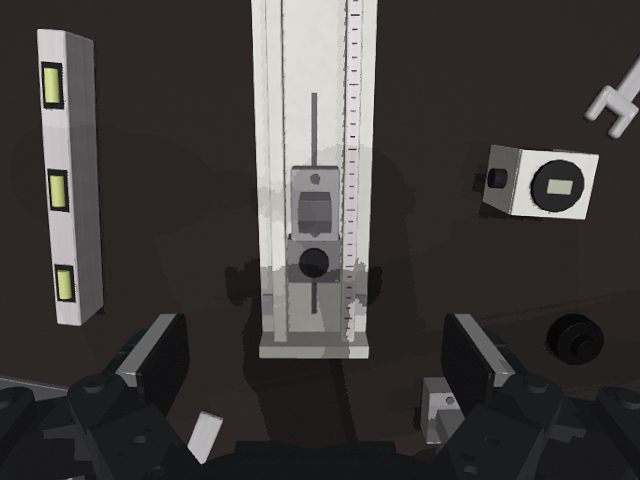

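View pics/s12.png

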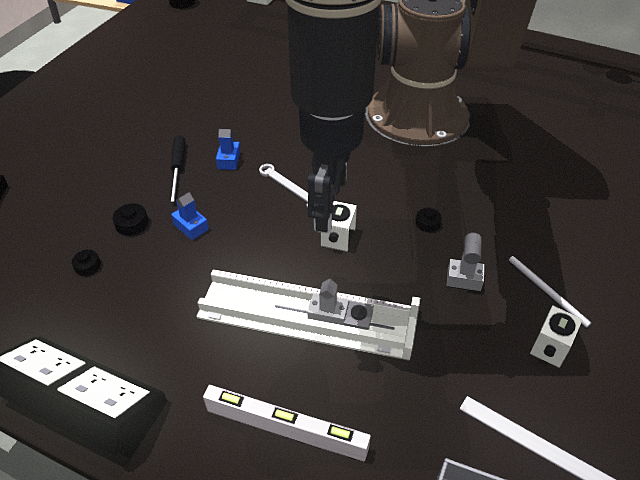

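View pics/s12c.png

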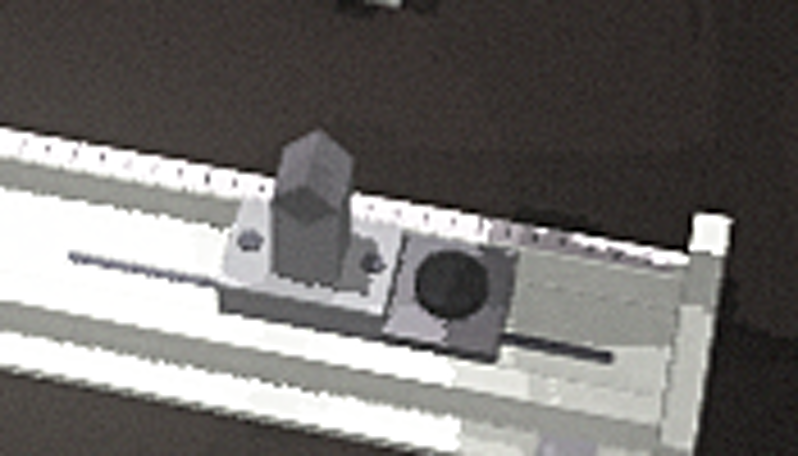

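The support stands upright and flush against the stop. The stop's knob is at scene (358.7,312.5), the same as before, and the roller is still at (466,265). Handing in.

```bash
python3 -c "
from workcell import bot
print(bot.close_job(), bot.read_state()['time'])"
```

```text
the job is handed in; nothing more can be done
the job is handed in; nothing more can be done
```

The silver knife-edge support now stands upright in the bed's channel, butted against the adjustable stop. I handed the job in at about 18 s with the gripper open and lifted clear.

- **What I did:** I gripped it by the stem and set it down on the channel floor near the open end. I slid it along, then crept forward in 0.1–0.25 mm steps until I felt the stop. There the position stalled and the wrist force rose to about 6 N, including about 1–2 N of floor friction.
- **Last checks:**
  - The foot is flush with the stop and the support is upright in both the scene and wrist pictures.
  - The stop's knob is at the same pixel before and after contact (358.7, 312.5).
  - The roller support and the blue look-alikes have not moved.
- **What disagreed:**
  - The two fixed cameras differed by 4–6 mm. I settled this with their average and the wrist camera.
  - The bed's end plate lies outside the stated 340 mm.
  - The first part of the slide pressed about 14 N on the floor, with about 11 N of friction. I eased off well before reaching the stop.
  - In the last few mm the gripper carried most of the weight, at one point nearly all of it, so I lowered the support slightly. The floor was still taking only part of the weight at contact.

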